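# Lift the case lid and cradle the gouge for sharpening

### The job

Take the knobbed lid off the gouge case and set it down knob-up, squarely on the cork mat. Then work the yellow-handled gouge up out of its snug slot (only the end of its handle sticks out) and put it in the green sharpening cradle, handle end pushed right home in the hooded pocket and blade lying in the notch of the steel rest, and let go. Don't drop the lid or the gouge, and leave the bottle, bowl, goblet and blue sanding block standing where they are.

Things in the scene. Friction and masses are not known exactly. Their poses are not given: they have to be found in the camera images.
- case: Fixed wooden gouge case. Origin: centre of the underside, on the bench; z up. Dark slab 220 (x) x 96 (y) x 10 mm, with a strip 20 mm above the bench at x = -98. On it a pale block, x = -48 to +94 mm, 70 wide, top 46 mm above the bench, with a slot along x open at the top: the gouge lies in it level, handle end to -x, no finger room beside it in the block.
- slot_mouth (a point): Case x = -48, y = 0, z = 38 mm: where the gouge's axis leaves the block. The last 40 mm of the handle (to case x = -88) stick out from here, free on both sides and 14 mm above the slab. Just inside (case x = -32) two red spring pads grip the handle from the sides, about 5 N each; some 10 N pulls it up and out, there is no latch.
- lid: Loose hollow wooden lid (upside-down tray), 210 (x) x 86 (y) x 53 mm, walls 4 mm, about 0.26 kg, dark round knob on top in the middle, 28 mm across, 30 high. Origin: centre of its lower rim plane; x along its length, z up. At first it stands on the case slab (origin 10 mm above the bench), over block and gouge with 4 to 5 mm play; it comes clear when lifted 50 mm.
- lid_knob (a point): Centre of the lid's knob, where to grip it: 70 mm above the lid's lower rim. The knob's sides are straight from 62 to 79 mm above the rim.
- gouge: Loose gouge, 175 mm long, about 0.14 kg. Origin on its axis, middle of the handle; x to the blade. Yellow octagonal handle 28 mm across flats, x = -50 to +50; brass ferrule 17 thick to +62; steel blade 8 thick to +125 mm. Balances near x = +12. Lies still on a handle flat, axis 14 mm up. At first in the case: origin at case x = -38, y = 0, z = 38 mm, x along case x, hidden by the lid.
- gouge_butt (a point): Centre of the handle's end face, gouge x = -50 mm.
- gouge_tip (a point): Blade tip, gouge x = +125 mm.
- cradle: Fixed sharpening cradle. Origin: centre of the underside, on the bench. Dark base 200 (x) x 80 (y) x 10 mm, on it a grey stone 28 mm high (x = -28 to +52), a green hooded pocket at -x and a steel blade rest at +x. The gouge at home lies along x, blade to +x, axis 75 mm above the bench, its origin at cradle x = -35 mm.
- pocket_back (a point): Cradle x = -85, y = 0, z = 75 mm, on the pocket's back wall: the handle's end face belongs here. Pocket open only to +x, inside 40 mm wide, high and deep (mouth at cradle x = -45), floor 61 and roof top 107 mm above the bench; outside 56 wide, back at x = -93. It covers the handle's last 40 mm, so the gouge must be held nearer its middle to go in.
- blade_rest (a point): Cradle x = 78, y = 0, z = 71 mm: middle of the floor of the notch in the steel rest. Rest 8 mm thick (x = 74 to 82) and 44 wide; notch 22 mm wide, cheek tops 90 mm above the bench.
- mat: Fixed cork mat 254 (x) x 134 (y) x 3 mm, for the lid. Origin: centre of its underside.
- finish_bottle: Bystander: amber bottle, 56 mm diameter, 150 mm high. Origin: centre of its underside.
- bowl: Bystander: small turned wooden bowl, 90 mm diameter, 45 mm high. Origin: centre of its underside.
- goblet: Bystander: dark turned goblet, 56 mm diameter, 95 mm high. Origin: centre of its underside.
- sanding_block: Bystander: blue sanding block, 75 (x) x 45 (y) x 35 mm high. Origin: centre of its underside.
Things that resemble listed ones, but are neither listed nor needed, are in the scene too. What is shaped like the cradle but purple is not meant. What is shaped like the lid but pink is not meant.

How it is judged:
By the outcome, as a careful person would: the job done as asked, in the order asked, and still so for the second after the job is handed in, with the robot touching nothing.
It also fails if it takes over 72 s, if anything falls off the work surface, if the arm or the gripper's body presses on something with over 40 N, if the wrist force passes 120 N, or if a joint passes its speed limit or range.

### The arm

A 7-joint arm with a two-finger parallel gripper is mounted at the origin on the work surface. World frame = base frame: x ahead of the robot, y to its left, z up, the work surface at z = 0. Lengths are in m, angles in rad, forces in N, time in s.
With the tool pointing down it reaches from about 0.425 to 0.95 m from the base axis. Payload 16.7 kg.
Tool frame: the origin (TCP) lies at the very end of the fingers, on their centre line; the grasp point (between the pads) lies 19 mm behind it (ctrl.grip_depth is the distance from the TCP to the grasp point, in m); z points along the fingers, y is the line along which they close (so a half turn about z gives the same grasp; the last joint's range is limited). The gripper opens to 94 mm and grips with 3 to 60 N. Pads are 16 mm wide; open, the fingers measure 119 mm over their backs; the gripper's body (75 mm by 177 mm) begins 78 mm behind the grasp point.
Start: joints at [-1.363, 0.426, 0.074, 1.606, -0.034, 1.111, -0.067], TCP at [0.236, 0.632, 0.205] pointing down, gripper open.
Joint ranges: [-2.85, 2.85], [-0.5, 2.14], [-1.23, 1.37], [0.21, 2.46], [-1.02, 4.16], [0.16, 2.05], [-2.73, 2.73]. Speed limits (rad/s): [1.89, 1.89, 2.39, 2.39, 3.01, 3.01, 3.01].

### API

Orientations are given as [roll, pitch, yaw] about the fixed x, y, z axes, in that order (R = Rz(yaw) Ry(pitch) Rx(roll)).
In Python, from workcell import get_obs, optics, hand_in, finder, ctrl gives the robot as it stands. The module is installed in compiled form; this text tells all that it offers.
- The arm moves only by the tool carry_out, never from a script. Its argument "plan" is text: rows parted by semicolons, each of 6 numbers parted by spaces: the shift along the tool's x, y, z in mm, then the turn, a rotation vector about the tool's x, y, z in rad. A call has 1 to 20 rows; each row is the pose to reach, as a shift and turn from the pose commanded when the call began, along the tool's axes at that moment; what a row does not reach only later rows make up. A row lasts 1/8 s, in which the tool goes at most 62.5 mm and 10.7 degrees, less where a joint would pass 70% of its speed; a pose out of reach is approached as far as the arm can. A call with a gripper value outside its range is refused whole. "claw" is the opening, from 0 (shut) to 1 (fully open), set as the call begins (left out, the last holds). The fingers move at their own pace and stop on an object; "squeeze" is the grip in N (left out, the last holds). Time passes only in rows, so rows that repeat a pose let the fingers close. It gives the time, the measured TCP pose, the force, the opening and the grip force at its end, in the units of the state.
- get_obs(): the state, without advancing time (a new reading comes with each control period).
- optics.grab_frame(name): name is "side" or "top" or "wrist"; returns a dict with "color" (384x512x3 uint8, red, green, blue), "fx", "fy", "cx", "cy" (pixels), "k1" (the pictures are not rectified: a ray, as slopes to the right and down, at radius r is drawn at 1 + k1 r^2 times it, then the intrinsics apply), "view" (4x4, takes a point from world to camera coordinates); the wrist camera has in their place "T_tool_cam" (4x4, takes a point from camera to tool coordinates, whose origin is the TCP and whose axes are the flange's). Camera axes: x right, y down, z forward; pixel columns grow to the right and rows downward; lengths in m; the calibration is good to about 2 mm. A picture is of the moment at which its call begins: read the wrist's pose just before it. There is no depth.
- hand_in(): hands the job in; it is judged then, once.
Trained networks look in the newest picture that a camera, given by its name, has taken for a name from the list of things; names that differ only in an ending like _2 or _b are one class to them, and where a whole thing is asked for, a point or a joint stands for the part that bears it (a point fixed in the world has none). Each returns a list of dicts, best first, with "score" (0 to 1); they miss things now and then, are a little off and sometimes report something else, mostly with a low value. They report only what shows in the picture. A call takes as long as a camera call. They do not tell look-alikes from the thing itself.
- finder.recognise(camera, label): "rect" ([left, top, right, bottom] in pixels, round what is visible of it).
- finder.mark_of(camera, label): "pixel" ([column, row] in pixels: a listed point, or the origin of a listed thing).
The state is a dict: "time": time; "joint_positions": joint angles; "qd": joint speeds; "joint_efforts": joint torques, N m; "tcp_pos": TCP position; "orientation": TCP orientation; "contact_force": force on the tool from outside, world axes, zero at the start; "torque": the same for the moment, N m; "grip_width": finger opening in m; "grip_force": force on a finger pad.
Only numpy, scipy, OpenCV 4.12 (cv2) and the standard library are available. Lean on these libraries where they do the work, as an engineer would, in place of code of your own. Each camera call takes 0.05 s, during which the arm holds its last target. There are 200 camera calls.

## Working session

There is one attempt and no reset: what is moved stays moved. The work goes in short steps, Python scripts to look and compute and a tool call to move; the robot and the scene stay as the last step left them, time stands still between calls to the robot, and variables do not carry over. Pictures are saved under pics/ and viewed, at most 10 in all, crops included, and the job is handed in when it is done.

Besides the shell and the picture viewer there is one more tool, called after ">>>" as name(argument=value, ...) on one line, values as JSON. carry_out: Moves the arm, as the interface text tells. Its arguments: {"type":"object","properties":{"plan":{"type":"string"},"claw":{"type":"number"},"squeeze":{"type":"number"}},"required":["plan"]}

```bash
mkdir -p pics
cat > h.py <<'E'
import numpy as np, cv2
from scipy.spatial.transform import Rotation as R
from workcell import get_obs, optics, hand_in, finder, ctrl
def cam(n):
    o=get_obs(); f=optics.grab_frame(n)
    K=np.array([[f['fx'],0,f['cx']],[0,f['fy'],f['cy']],[0,0,1.]]); d=np.array([f['k1'],0,0,0,0])
    if n=='wrist':
        T=np.eye(4);T[:3,:3]=R.from_euler('xyz',o['orientation']).as_matrix();T[:3,3]=o['tcp_pos']
        V=np.linalg.inv(T@f['T_tool_cam'])
    else: V=np.array(f['view'])
    return f['color'],K,d,V
def ray(c,px):
    _,K,d,V=c
    u=cv2.undistortPoints(np.array([[px]],float),K,d)[0,0]
    M=np.linalg.inv(V); return M[:3,3], M[:3,:3]@np.array([u[0],u[1],1])
def at_z(c,px,z):
    p,v=ray(c,px); return p+v*(z-p[2])/v[2]
def proj(c,P):
    _,K,d,V=c
    return cv2.projectPoints(np.array(P,float).reshape(-1,3),cv2.Rodrigues(V[:3,:3])[0],V[:3,3],K,d)[0][:,0]
def tri(c1,p1,c2,p2):
    a,u=ray(c1,p1);b,v=ray(c2,p2)
    s=np.linalg.lstsq(np.c_[u,-v],b-a,rcond=None)[0]
    x,y=a+u*s[0],b+v*s[1]; return (x+y)/2,np.linalg.norm(x-y)
def save(c,name): cv2.imwrite('pics/'+name,c[0][:,:,::-1])
E
python3 - <<'E'
from h import *
np.set_printoptions(precision=3,suppress=True)
C={n:cam(n) for n in('top','side')}
im=np.hstack([C['top'][0],C['side'][0]])
for n in C:
    save(C[n],n+'0.png'); print(n,np.linalg.inv(C[n][3])[:3,3])
    for l in ['case','lid','lid_knob','cradle','pocket_back','blade_rest','mat','finish_bottle','bowl','goblet','sanding_block']:
        m=finder.mark_of(n,l); 
        print(l,[(np.round(x['pixel']).tolist(),round(x['score'],2)) for x in m[:3]], at_z(C[n],m[0]['pixel'],0) if m else '')
o=get_obs();print(o)
E
```

```text
top [0.392 0.071 1.231]
case [] 
lid [([284.0, 168.0], 0.86), ([131.0, 135.0], 0.78)] [ 0.609 -0.013  0.   ]
lid_knob [([284.0, 165.0], 0.9), ([124.0, 127.0], 0.78)] [ 0.619 -0.014  0.   ]
cradle [([180.0, 206.0], 0.84), ([119.0, 221.0], 0.69), ([385.0, 206.0], 0.46)] [0.505 0.298 0.   ]
pocket_back [([172.0, 234.0], 0.98), ([115.0, 249.0], 0.77)] [0.423 0.322 0.   ]
blade_rest [([100.0, 191.0], 0.94), ([175.0, 177.0], 0.58), ([307.0, 240.0], 0.23)] [0.558 0.54  0.   ]
mat [([384.0, 207.0], 0.58)] [ 0.486 -0.308  0.   ]
finish_bottle [([174.0, 238.0], 0.73), ([210.0, 147.0], 0.68), ([243.0, 249.0], 0.31)] [0.413 0.317 0.   ]
bowl [([339.0, 147.0], 0.56)] [ 0.671 -0.183  0.   ]
goblet [([310.0, 241.0], 0.55)] [ 0.392 -0.083  0.   ]
sanding_block [([242.0, 251.0], 0.63)] [0.371 0.115 0.   ]
side [ 0.533 -0.509  0.799]
case [([280.0, 226.0], 0.56)] [ 0.612 -0.015  0.   ]
lid [([277.0, 226.0], 0.67)] [ 0.602 -0.015  0.   ]
lid_knob [([311.0, 90.0], 0.95), ([282.0, 211.0], 0.91)] [0.758 0.545 0.   ]
cradle [([237.0, 141.0], 0.95), ([229.0, 101.0], 0.87)] [0.498 0.298 0.   ]
pocket_back [(
[... 207 characters left out ...]
e [([296.0, 164.0], 0.96)] [0.674 0.194 0.   ]
bowl [([309.0, 287.0], 0.68)] [ 0.665 -0.183  0.   ]
goblet [([191.0, 245.0], 0.78)] [ 0.386 -0.067  0.   ]
sanding_block [([193.0, 186.0], 0.79)] [0.374 0.12  0.   ]
{'time': 1.2, 'joint_positions': array([-1.363,  0.426,  0.074,  1.606, -0.034,  1.111, -0.067]), 'qd': array([-0.001, -0.001,  0.   ,  0.   ,  0.   ,  0.002,  0.   ]), 'joint_efforts': array([ -0.   , -93.553,   3.662, -45.454,  -0.049,   0.013,   0.   ]), 'tcp_pos': array([0.236, 0.632, 0.205]), 'orientation': array([-3.142, -0.   ,  2.785]), 'contact_force': array([-0.367, -0.373,  0.92 ]), 'torque': array([0.02, 0.03, 0.03]), 'grip_force': 0.0, 'grip_width': 0.0940976264975948}
```

Run:
```python
import cv2,numpy as np
t=cv2.imread('pics/top0.png');s=cv2.imread('pics/side0.png')
cv2.imwrite('pics/v1.png',cv2.resize(t[90:290,60:460],(800,400),interpolation=cv2.INTER_CUBIC))
cv2.imwrite('pics/v2.png',cv2.resize(s,(800,600),interpolation=cv2.INTER_CUBIC))
```

```text
(no output)
```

View pics/v1.png

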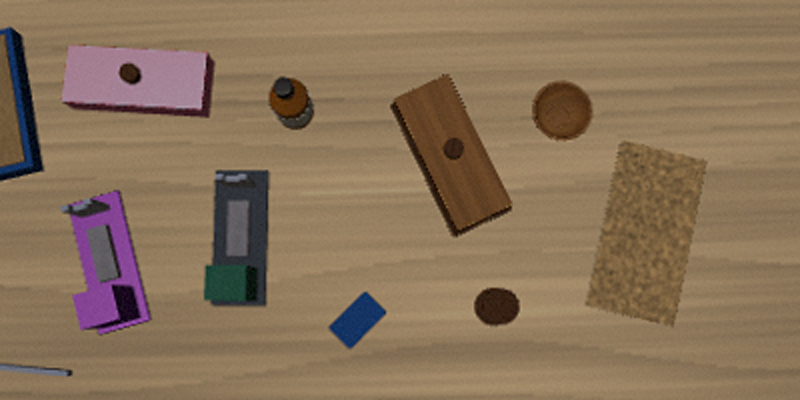

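View pics/v2.png

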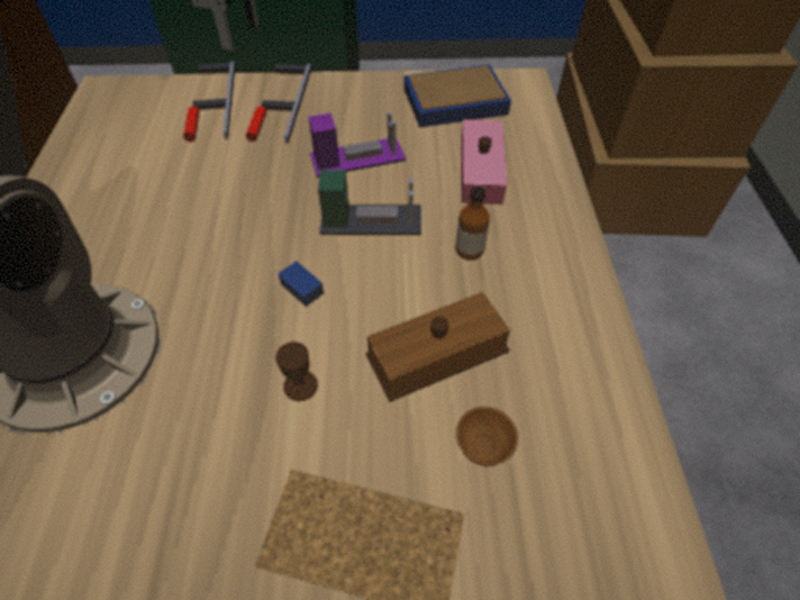

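Top view, original pixels: the lid candidates are brown wood at (284,165), which I choose, and pink at (124,127), a look-alike. The cradle candidates are green at (180,206), which I choose, and purple at (119,221), a look-alike. The mat is at (383,207), with goblet (309,243), bowl (341,145), bottle (206,140) and block (239,250).

```bash
cat >> h.py <<'E'
def mv(p,yaw,tilt=None):
    o=get_obs(); A=R.from_euler('xyz',o['orientation']); B=R.from_euler('xyz',[np.pi,0,yaw])
    return np.round((A.inv().apply(np.array(p)-o['tcp_pos']))*1e3,1), np.round((A.inv()*B).as_rotvec(),3)
E
python3 - <<'E'
from h import *
np.set_printoptions(precision=4,suppress=True)
c=cam('top')
g=lambda L,z:np.array([at_z(c,[60+(u-.5)/2,90+(v-.5)/2],z)[:2] for u,v in L])
def rect(n,L,z):
    q=g(L,z); e=[np.linalg.norm(q[i]-q[i-1]) for i in range(4)]
    r=cv2.minAreaRect((q*1000).astype(np.float32)); print(n,'c',q.mean(0),'edges',np.array(e),q.tolist() and 'long dir', [np.degrees(np.arctan2(*(q[i]-q[i-1])[::-1])) for i in range(4)])
rect('lid',[(392,104),(446,75),(511,208),(456,236)],.063)
rect('mat',[(622,141),(707,160),(674,326),(586,305)],.003)
rect('cradlebase',[(217,170),(269,171),(266,305),(213,303)],.01)
print('knob',at_z(c,[284,165],.093))
print(mv([.60,-.012,.33],np.radians(26)))
E
```

```text
lid c [ 0.6019 -0.0137] edges [0.209  0.0885 0.2121 0.0871] long dir [np.float64(23.729880524059432), np.float64(-62.7683906234152), np.float64(-156.60843230772932), np.float64(115.2384689218615)]
mat c [ 0.4891 -0.3059] edges [0.2515 0.1322 0.2542 0.1337] long dir [np.float64(-15.768537004872844), np.float64(-104.11302216360745), np.float64(164.58296895747745), np.float64(74.72197898921878)]
cradlebase c [0.4989 0.2943] edges [0.196  0.0777 0.1969 0.0777] long dir [np.float64(-1.8915191759315164), np.float64(-92.81847465030607), np.float64(178.12344739341233), np.float64(86.54346016149616)]
knob [ 0.6028 -0.0083  0.093 ]
(array([-566.4, -476.6, -124.5]), array([-0.   , -0.   ,  2.331]))
```

>>> carry_out(plan="-30 -25 -125 0 0 0.15; -566 -477 -125 0 0 2.33;-566 -477 -125 0 0 2.33;-566 -477 -125 0 0 2.33;-566 -477 -125 0 0 2.33;-566 -477 -125 0 0 2.33;-566 -477 -125 0 0 2.33;-566 -477 -125 0 0 2.33;-566 -477 -125 0 0 2.33;-566 -477 -125 0 0 2.33;-566 -477 -125 0 0 2.33;-566 -477 -125 0 0 2.33;-566 -477 -125 0 0 2.33;-566 -477 -125 0 0 2.33;-566 -477 -125 0 0 2.33;-566 -477 -125 0 0 2.33;-566 -477 -125 0 0 2.33;-566 -477 -125 0 0 2.33;-566 -477 -125 0 0 2.33;-566 -477 -125 0 0 2.33", claw=0.8)

```text
time: 3.75
tcp_pos: [0.5995, -0.0122, 0.3305]
orientation: [3.142, 0.0, 0.455]
contact_force: [-0.2, -0.1, 0.1]
grip_width: 0.0752
grip_force: 0.0
```

Run:
```python
from h import *
np.set_printoptions(precision=4,suppress=True)
c=cam('wrist');save(c,'w1.png');o=get_obs();print(o['tcp_pos'],np.degrees(o['orientation']),o['time'],o['joint_positions'])
print('cam',np.linalg.inv(c[3])[:3,3])
for l in('lid','lid_knob'):
  for m in finder.mark_of('wrist',l): print(l,m, at_z(c,m['pixel'],.08))
```

```text
[ 0.5995 -0.0122  0.3305] [-179.9996    0.0053   26.0568] 3.8 [-0.721   0.2666  0.7963  1.6531 -0.1964  1.3048 -1.0065]
cam [0.673  0.0235 0.509 ]
lid {'pixel': [259.2, 151.6], 'score': 0.9} [ 0.6207 -0.0084  0.08  ]
lid_knob {'pixel': [261.9, 162.8], 'score': 0.87} [ 0.6087 -0.0184  0.08  ]
```

View pics/w1.png

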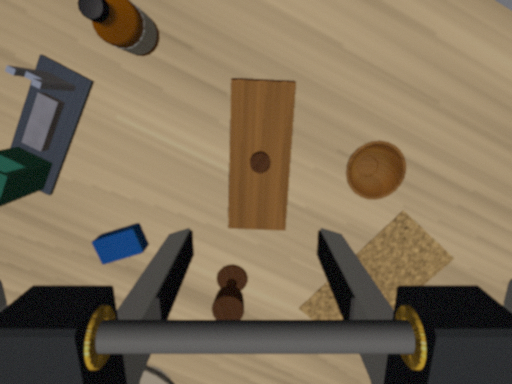

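The wrist view shows the brown lid with its dark knob at (260,162), as chosen. The mat, bowl and goblet are clear of it.

Run:
```python
from h import *
np.set_printoptions(precision=4,suppress=True)
c=cam('wrist')
im=c[0]; g=cv2.cvtColor(im,cv2.COLOR_RGB2GRAY)
k=cv2.threshold(g[135:190,238:283],0,255,cv2.THRESH_BINARY_INV+cv2.THRESH_OTSU)[1]
M=cv2.moments(k,True);kp=[238+M['m10']/M['m00'],135+M['m01']/M['m00']];print('knob',kp,M['m00'],at_z(c,kp,.088))
def q(L,z):
    P=cv2.cornerSubPix(g,np.array(L,np.float32),(4,4),(-1,-1),(3,50,.01)) ; print(P.tolist())
    Q=np.array([at_z(c,p,z)[:2] for p in P]); print(Q.mean(0),[np.linalg.norm(Q[i]-Q[i-1]).round(4) for i in range(4)],[np.degrees(np.arctan2(*(Q[i]-Q[i-1])[::-1])).round(2) for i in range(4)])
q([(231,79),(295,80),(285,229),(229,227)],.063)
```

```text
knob [259.71857923497265, 161.6584699453552] 366.0 [ 0.61   -0.0144  0.088 ]
[[231.0007781982422, 77.75454711914062], [295.40814208984375, 80.4015121459961], [284.6620788574219, 229.68650817871094], [227.9740447998047, 227.671875]]
[ 0.61   -0.0146] [np.float64(0.2102), np.float64(0.0845), np.float64(0.2102), np.float64(0.0846)] [np.float64(23.64), np.float64(-66.18), np.float64(-156.34), np.float64(113.86)]
```

>>> carry_out(plan="7 6 40 0 0 0.041; 7 6 80 0 0 0.041; 7 6 120 0 0 0.041; 7 6 130 0 0 0.041;7 6 130 0 0 0.041;7 6 130 0 0 0.041")

```text
time: 4.7
tcp_pos: [0.6093, -0.0146, 0.2021]
orientation: [3.141, -0.002, 0.414]
contact_force: [-0.2, 0.4, 0.2]
grip_width: 0.0749
grip_force: 0.0
```

Run:
```python
from h import *
np.set_printoptions(precision=4,suppress=True)
c=cam('wrist');save(c,'w2.png');im=c[0]; g=cv2.cvtColor(im,cv2.COLOR_RGB2GRAY)
e=proj(c,[.61,-.0144,.093])[0];print(e); u,v=e.astype(int)
k=(g[v-45:v+45,u-45:u+45]<cv2.threshold(g[v-45:v+45,u-45:u+45],0,255,cv2.THRESH_OTSU)[0]).astype(np.uint8)
n,lab,st,ce=cv2.connectedComponentsWithStats(k); i=1+np.argmax(st[1:,4]); kp=ce[i]+[u-45,v-45]; print(st[i],kp,at_z(c,kp,.085))
C={n:cam(n) for n in('top','side')}
P={n:[m for m in finder.mark_of(n,'lid_knob') if np.linalg.norm(np.array(m['pixel'])-proj(C[n],[.606,-.014,.08])[0])<20][0]['pixel'] for n in C}
print(P,tri(C['top'],P['top'],C['side'],P['side']))
print(tri(c,kp,C['top'],P['top']),tri(c,kp,C['side'],P['side']), get_obs()['tcp_pos'])
```

```text
[254.7773 194.8194]
[   4    0   86   90 7421] [254.9414 192.883 ] [ 0.6098 -0.0147  0.085 ]Traceback (most recent call last):
  File "<stdin>", line 8, in <module>
IndexError: list index out of range
```

View pics/w2.png

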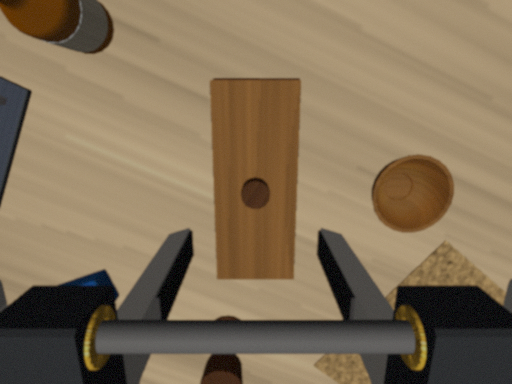

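The knob is at (255,193), within 2 px of the prediction, and centred between the fingers. Going down to it.

>>> carry_out(plan="1 0 50 0 0 0; 1 0 95 0 0 0; 1 0 120 0 0 0; 1 0 130 0 0 0; 1 0 134 0 0 0; 1 0 134 0 0 0; 1 0 134 0 0 0")

```text
time: 5.78
tcp_pos: [0.6099, -0.0141, 0.0674]
orientation: [3.141, -0.001, 0.414]
contact_force: [0.2, 0.3, 0.9]
grip_width: 0.0753
grip_force: 0.0
```

>>> carry_out(plan="0 0 0 0 0 0;0 0 0 0 0 0;0 0 0 0 0 0;0 0 0 0 0 0;0 0 0 0 0 0;0 0 0 0 0 0;0 0 0 0 0 0;0 0 0 0 0 0", claw=0, squeeze=35)

```text
time: 6.78
tcp_pos: [0.6094, -0.0143, 0.0665]
orientation: [3.141, 0.0, 0.414]
contact_force: [0.6, -1.4, -0.3]
grip_width: 0.0269
grip_force: 35.0
```

>>> carry_out(plan="0 0 -12 0 0 0;0 0 -25 0 0 0;0 0 -40 0 0 0;0 0 -60 0 0 0;0 0 -90 0 0 0;0 0 -120 0 0 0;0 0 -150 0 0 0;0 0 -150 0 0 0;0 0 -150 0 0 0")

```text
time: 7.9
tcp_pos: [0.6089, -0.0139, 0.2162]
orientation: [-3.141, 0.0, 0.414]
contact_force: [-0.8, -0.5, -3.1]
grip_width: 0.0269
grip_force: 35.0
```

Run:
```python
from h import *
np.set_printoptions(precision=4,suppress=True)
o=get_obs();print(o['tcp_pos'],np.degrees(o['orientation']),o['contact_force'],o['time'],o['grip_width'])
c=cam('wrist');save(c,'w3.png');t=cam('top');save(t,'t3.png');s=cam('side');save(s,'s3.png')
cv2.imwrite('pics/v3.png',np.hstack([np.vstack([cv2.resize(c[0],(400,300)),cv2.resize(t[0],(400,300))]),np.vstack([cv2.resize(s[0],(400,300)),cv2.resize(s[0][130:310,180:420],(400,300))])])[:,:,::-1])
# mat from top picture: mask by corner refine and side
```

```text
[ 0.6089 -0.0139  0.2162] [-179.9759    0.0184   23.7174] [-0.7648 -0.4849 -3.1189] 7.9 0.026870523076118157
```

View pics/v3.png

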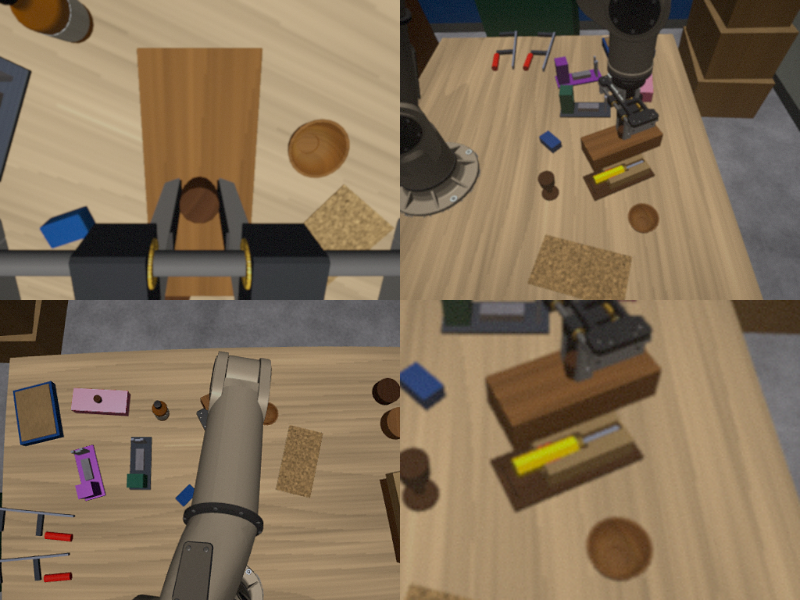

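The side picture shows the lid clear of the case and the yellow handle pointing towards the robot, blade away. Next I refine the mat pose.

Run:
```python
from h import *
np.set_printoptions(precision=4,suppress=True)
def sub(c,L,z):
    g=cv2.GaussianBlur(cv2.cvtColor(c[0],cv2.COLOR_RGB2GRAY),(3,3),0)
    P=cv2.cornerSubPix(g,np.array(L,np.float32),(5,5),(-1,-1),(3,50,.01)); print((P-np.array(L)).round(1).tolist())
    return np.array([at_z(c,p,z)[:2] for p in P])
t=cam('top');s=cam('side')
Q=sub(t,[(371,160.5),(413.5,170),(397,253),(353,242.5)],.003);print(Q,Q.mean(0),[np.linalg.norm(Q[i]-Q[i-1]).round(4) for i in range(4)],[np.degrees(np.arctan2(*(Q[i]-Q[i-1])[::-1])).round(2) for i in range(4)])
S=sub(s,[(296.3,329),(187.5,301.4),(164.5,363)],.003);print(S)
m=finder.mark_of('side','mat')[0]['pixel'];print(at_z(s,m,0)); m=finder.mark_of('top','mat');print([at_z(t,x['pixel'],0) for x in m])
b=finder.recognise('top','mat');print(b)
```

```text
[[-0.5, -0.3], [-1.1, 0.0], [-1.1, -0.2], [-0.5, 0.0]]
[[ 0.627  -0.2752]
 [ 0.5939 -0.4012]
 [ 0.3496 -0.334 ]
 [ 0.3841 -0.2066]] [ 0.4886 -0.3042] [np.float64(0.2524), np.float64(0.1303), np.float64(0.2534), np.float64(0.132)] [np.float64(-15.77), np.float64(-104.74), np.float64(164.62), np.float64(74.84)]
[[-0.9, -1.3], [-2.2, -1.2], [-1.8, -0.5]]
[[ 0.626  -0.2739]
 [ 0.384  -0.2082]
 [ 0.35   -0.3366]]
[ 0.4884 -0.3065  0.    ]
[array([0.3704, 0.1201, 0.    ]), array([ 0.4788, -0.3038,  0.    ]), array([0.6862, 0.2067, 0.    ])]
[{'rect': [352.9, 160.3, 411.4, 252.8], 'score': 0.59}]
```

>>> carry_out(plan="-20 20 0 0 0 0.06;-55 52 0 0 0 0.17;-90 87 0 0 0 0.28;-125 120 0 0 0 0.4;-160 153 0 0 0 0.5;-190 182 0 0 0 0.58;-215 206 0 0 0 0.65;-227 218 0 0 0 0.681;-227 218 0 0 0 0.681;-227 218 0 0 0 0.681;-227 218 0 0 0 0.681")

```text
time: 9.68
tcp_pos: [0.4897, -0.3039, 0.2164]
orientation: [-3.141, 0.0, -0.265]
contact_force: [-0.5, -0.4, -3.1]
grip_width: 0.027
grip_force: 35.0
```

Run:
```python
from h import *
np.set_printoptions(precision=4,suppress=True)
print(mv([.4885,-.305,.06],np.radians(-15.3)))
c=cam('wrist');save(c,'w4.png');s=cam('side');save(s,'s4.png')
cv2.imwrite('pics/v4.png',np.hstack([cv2.resize(c[0],(400,300)),cv2.resize(s[0],(400,300))])[:,:,::-1])
```

```text
(array([ -0.9,   1.4, 156.4]), array([-0.   ,  0.   ,  0.002]))
```

View pics/v4.png

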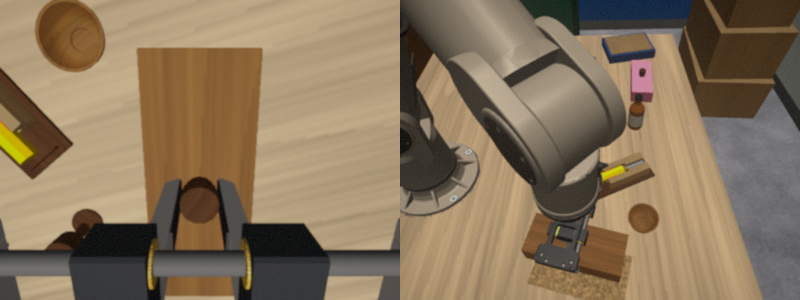

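>>> carry_out(plan="-1 1 40 0 0 0;-1 1 85 0 0 0;-1 1 125 0 0 0;-1 1 143 0 0 0;-1 1 149 0 0 0;-1 1 152 0 0 0;-1 1 154 0 0 0;-1 1 155 0 0 0;-1 1 156 0 0 0;-1 1 156 0 0 0;-1 1 156 0 0 0")

```text
time: 11.15
tcp_pos: [0.4879, -0.3057, 0.0606]
orientation: [3.142, -0.0, -0.267]
contact_force: [-0.2, 0.1, -2.3]
grip_width: 0.027
grip_force: 35.0
```

Not quite touching yet; down a bit more.

>>> carry_out(plan="0 0 0.5 0 0 0;0 0 1 0 0 0;0 0 1.5 0 0 0;0 0 1.5 0 0 0;0 0 1.5 0 0 0")

```text
time: 11.78
tcp_pos: [0.4878, -0.306, 0.0592]
orientation: [3.141, -0.0, -0.268]
contact_force: [-2.8, -1.6, 6.2]
grip_width: 0.027
grip_force: 35.0
```

>>> carry_out(plan="0 0 0 0 0 0;0 0 0 0 0 0;0 0 0 0 0 0;0 0 0 0 0 0", claw=0.65)

```text
time: 12.28
tcp_pos: [0.4879, -0.3056, 0.059]
orientation: [-3.142, 0.0, -0.267]
contact_force: [0.7, 0.5, 0.5]
grip_width: 0.0602
grip_force: 0.0
```

>>> carry_out(plan="0 0 -20 0 0 0;0 0 -60 0 0 0;0 0 -110 0 0 0;0 0 -160 0 0 0;0 0 -170 0 0 0;0 0 -170 0 0 0")

```text
time: 13.02
tcp_pos: [0.4881, -0.3056, 0.2298]
orientation: [-3.141, -0.001, -0.267]
contact_force: [0.2, -0.3, -1.4]
grip_width: 0.0615
grip_force: 0.0
```

Run:
```python
from h import *
np.set_printoptions(precision=4,suppress=True)
print(get_obs()['time'],get_obs()['tcp_pos'])
# case coarse: centre .610,-.0145 yaw 23.7 ; handle grasp at case x=-59
a=np.radians(23.7); p=np.array([.61,-.0145])-.059*np.array([np.cos(a),np.sin(a)]); print(p)
print(mv([*p,.20],a))
```

```text
13.025 [ 0.4881 -0.3056  0.2298]
[ 0.556  -0.0382]
(array([  -5.1, -275.8,   29.9]), array([-0.   , -0.001, -0.681]))
```

>>> carry_out(plan="-1 -20 0 0 0 -0.06;-2 -55 5 0 0 -0.17;-3 -95 10 0 0 -0.28;-4 -135 15 0 0 -0.38;-5 -175 20 0 0 -0.48;-5 -215 25 0 0 -0.57;-5 -250 30 0 0 -0.64;-5 -276 30 0 0 -0.681;-5 -276 30 0 0 -0.681;-5 -276 30 0 0 -0.681;-5 -276 30 0 0 -0.681")

```text
time: 14.4
tcp_pos: [0.5558, -0.0393, 0.1991]
orientation: [3.141, -0.0, 0.412]
contact_force: [-1.0, -0.1, 0.8]
grip_width: 0.0607
grip_force: 0.0
```

Run:
```python
from h import *
np.set_printoptions(precision=4,suppress=True)
o=get_obs();print(o['tcp_pos'],np.degrees(o['orientation']),o['time'])
c=cam('wrist');save(c,'w5.png')
for l in('gouge','gouge_butt','gouge_tip','slot_mouth'):
  for m in finder.mark_of('wrist',l)[:2]: print(l,m,at_z(c,m['pixel'],.038))
h=cv2.cvtColor(c[0],cv2.COLOR_RGB2HSV); k=cv2.inRange(h,(20,130,120),(35,255,255))
n,lab,st,ce=cv2.connectedComponentsWithStats(k);i=1+np.argmax(st[1:,4]);print(st[i],ce[i])
ys,xs=np.where(lab==i)
P=np.array([at_z(c,p,.052)[:2] for p in zip(xs,ys)])
r=cv2.minAreaRect((P*1000).astype(np.float32));print('yellow rect @top z .052',r)
```

```text
[ 0.5558 -0.0393  0.1991] [179.9881  -0.0002  23.5934] 14.4
gouge {'pixel': [255.2, 164.4], 'score': 0.79} [ 0.5741 -0.0319  0.038 ]
gouge_butt {'pixel': [253.9, 207.5], 'score': 0.7} [ 0.529 -0.05   0.038]
gouge_tip {'pixel': [255.5, 34.3], 'score': 0.96} [0.6904 0.0186 0.038 ]
slot_mouth {'pixel': [252.3, 175.3], 'score': 0.76} [ 0.5619 -0.0338  0.038 ]
[ 240  103   31  109 2895] [254.4401 158.4149]
yellow rect @top z .052 ((580.7932739257812, -28.254188537597656), (111.25926971435547, 29.896305084228516), 22.85004234313965)
```

View pics/w5.png

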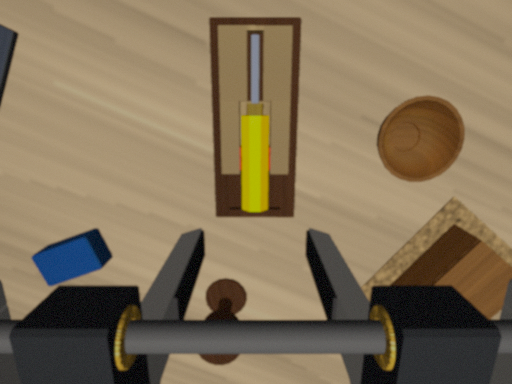

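The wrist view shows the open case: butt at (254,210), slot mouth near row 176, blade pointing up-image. The handle end is free on both sides, and measured length and position match the description.

>>> carry_out(plan="-1 -1 45 0 0 0.008;-1 -1 90 0 0 0.008;-1 -1 130 0 0 0.008;-1 -1 155 0 0 0.008;-1 -1 170 0 0 0.008;-1 -1 176 0 0 0.008;-1 -1 179 0 0 0.008;-1 -1 179 0 0 0.008;-1 -1 179 0 0 0.008")

```text
time: 15.78
tcp_pos: [0.555, -0.0375, 0.0205]
orientation: [3.141, -0.001, 0.406]
contact_force: [-0.2, 0.2, -0.6]
grip_width: 0.0611
grip_force: 0.0
```

>>> carry_out(plan="0 0 0 0 0 0;0 0 0 0 0 0;0 0 0 0 0 0;0 0 0 0 0 0;0 0 0 0 0 0;0 0 0 0 0 0;0 0 0 0 0 0", claw=0, squeeze=55)

```text
time: 16.65
tcp_pos: [0.5547, -0.038, 0.02]
orientation: [3.141, -0.0, 0.405]
contact_force: [0.8, -4.3, 0.5]
grip_width: 0.0277
grip_force: 55.0
```

>>> carry_out(plan="0 0 -2 0 0 0;0 0 -4 0 0 0;0 0 -6 0 0 0;0 0 -9 0 0 0;0 0 -12 0 0 0;0 0 -12 0 0 0")

```text
time: 17.4
tcp_pos: [0.5546, -0.0378, 0.0323]
orientation: [3.142, -0.0, 0.406]
contact_force: [0.8, -4.9, -2.2]
grip_width: 0.0273
grip_force: 55.0
```

Run:
```python
from h import *
o=get_obs();print(o['tcp_pos'],o['contact_force'],o['torque'],o['grip_width'])
s=cam('side');c=cam('wrist');cv2.imwrite('pics/v6.png',np.hstack([cv2.resize(s[0][150:300,200:400],(800//2,300),interpolation=2),cv2.resize(c[0],(400,300))])[:,:,::-1])
```

```text
[ 0.55461819 -0.03776755  0.03228665] [ 0.80457905 -4.9441832  -2.17875021] [-1.27407253  0.14217662 -0.09779287] 0.02725307273177318
```

View pics/v6.png

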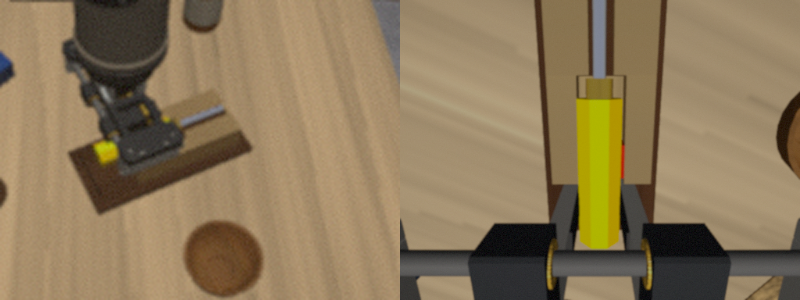

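The handle is rising with the grip and still partly against a pad (red at (622,160)). I keep lifting.

>>> carry_out(plan="0 0 -4 0 0 0;0 0 -8 0 0 0;0 0 -14 0 0 0;0 0 -20 0 0 0;0 0 -28 0 0 0;0 0 -36 0 0 0;0 0 -50 0 0 0;0 0 -65 0 0 0;0 0 -80 0 0 0;0 0 -80 0 0 0;0 0 -80 0 0 0")

```text
time: 18.88
tcp_pos: [0.5545, -0.0375, 0.1118]
orientation: [-3.141, 0.0, 0.406]
contact_force: [-1.0, -0.1, -0.6]
grip_width: 0.0274
grip_force: 55.0
```

Run:
```python
from h import *
o=get_obs();print(o['tcp_pos'],o['contact_force'],o['torque'],o['grip_width'])
s=cam('side');c=cam('wrist');cv2.imwrite('pics/v7.png',np.hstack([cv2.resize(s[0][100:300,180:420],(400,333),interpolation=2),cv2.resize(c[0],(400,333))])[:,:,::-1])
for n,cc in(('side',s),('wrist',c)):
  for l in('gouge_butt','gouge_tip','gouge'): print(n,l,[(m['pixel'],m['score']) for m in finder.mark_of(n,l)[:2]])
tp=[finder.mark_of(n,'gouge_tip')[0]['pixel'] for n in('side','wrist')];print(tri(s,tp[0],c,tp[1]))
```

```text
[ 0.55448394 -0.03746559  0.11180265] [-0.99422914 -0.06759394 -0.58865448] [-0.05538712  0.21218807  0.03237628] 0.027430176887283948
side gouge_butt [([249.3, 208.7], 0.55)]
side gouge_tip [([315.6, 179.8], 0.52)]
side gouge [([267.9, 203.1], 0.8), ([237.0, 141.5], 0.74)]
wrist gouge_butt [([256.7, 300.6], 0.79)]
wrist gouge_tip [([447.5, 143.2], 0.16)]
wrist gouge [([256.3, 219.8], 0.69)]
(array([ 0.65352423, -0.04716876,  0.22447189]), np.float64(0.030751339058474922))
```

View pics/v7.png

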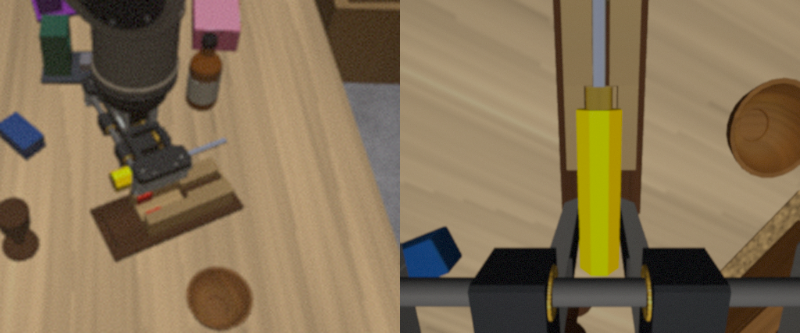

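The gouge is out of the slot and held, handle level to the eye in both views. I now compute its tilt in the hand and the set-down move.

```bash
cat > tilt.py <<'E'
from h import *
from scipy.optimize import least_squares
def model(o,th,gx,dz,pts):
    # gouge points (x along, up) -> world ; grasped at gouge x=gx, axis dz above grasp point
    Rm=R.from_euler('xyz',o['orientation']).as_matrix(); ax=Rm[:,0]; up=-Rm[:,2]
    G=o['tcp_pos']+up*(.019+dz)
    d=ax*np.cos(th)+up*np.sin(th); n=up*np.cos(th)-ax*np.sin(th)
    return [G+d*(x-gx)+n*u for x,u in pts]
E
python3 - <<'E'
from tilt import *
o=get_obs();c=cam('wrist');s=cam('side')
tip=[315.6,179.8]
for th in np.radians([-6,-4,-2,0,2,4]):
    w=model(o,th,-.022,0,[(.062,.0085),(.05,.014),(-.05,.014)])
    print(np.degrees(th).round(1),proj(c,w).round(1).tolist(),proj(s,model(o,th,-.022,0,[(.125,0),(-.05,0)])).round(1).tolist())
print(mv([.50-.022,.15,.112],0.0), o['joint_positions'].round(2))
E
```

```text
-6.0 [[254.5, 98.4], [254.5, 123.5], [254.6, 320.2]] [[314.2, 186.8], [247.8, 207.4]]
-4.0 [[254.5, 98.3], [254.5, 124.5], [254.6, 319.9]] [[314.6, 185.4], [247.8, 207.7]]
-2.0 [[254.5, 98.5], [254.5, 125.6], [254.6, 319.7]] [[315.0, 184.1], [247.8, 208.0]]
0.0 [[254.5, 99.0], [254.5, 127.0], [254.6, 319.3]] [[315.3, 182.7], [247.8, 208.2]]
2.0 [[254.4, 99.7], [254.4, 128.6], [254.6, 318.9]] [[315.6, 181.4], [247.8, 208.5]]
4.0 [[254.4, 100.7], [254.4, 130.5], [254.6, 318.3]] [[315.8, 180.0], [247.8, 208.7]]
(array([ 3.700e+00, -2.027e+02, -1.000e-01]), array([0.   , 0.   , 0.406])) [-0.63  0.42  0.73  1.99 -0.37  0.86 -0.86]
```

Resting on the bench would push the fingertips into it, because the axis sits about 18 mm above the TCP. Instead I'll set the butt about 14 mm into the green pocket with the blade in the notch, regrip nearer the middle there, and push home. First, a viewing pose over the cradle.

>>> carry_out(plan="0 0 -30 0 0 0;0 0 -75 0 0 0;0 -25 -115 0 0 0.03;-1 -65 -138 0 0 0.08;-3 -110 -138 0 0 0.14;-5 -155 -138 0 0 0.2;-7 -200 -138 0 0 0.26;-9 -245 -138 0 0 0.32;-11 -290 -138 0 0 0.38;-12 -330 -138 0 0 0.42;-13 -362 -138 0 0 0.448;-13 -362 -138 0 0 0.448;-13 -362 -138 0 0 0.448;-13 -362 -138 0 0 0.448")

```text
time: 21.22
tcp_pos: [0.4003, 0.2889, 0.25]
orientation: [-3.141, 0.0, -0.044]
contact_force: [0.3, -0.3, -1.7]
grip_width: 0.0271
grip_force: 55.0
```

Run:
```python
from h import *
np.set_printoptions(precision=4,suppress=True)
o=get_obs();print(o['tcp_pos'],np.degrees(o['orientation']),o['joint_positions'].round(2),o['time'],o['grip_width'])
c=cam('wrist');save(c,'w8.png');s=cam('side');save(s,'s8.png')
for n,cc in(('side',s),('wrist',c)):
  for l,z in(('pocket_back',.075),('blade_rest',.071),('cradle',0),('gouge_tip',.27),('gouge_butt',.27)): print(n,l,[(m['pixel'],round(m['score'],2),at_z(cc,m['pixel'],z)[:2]) for m in finder.mark_of(n,l)[:2]])
cv2.imwrite('pics/v8.png',np.hstack([cv2.resize(s[0][40:240,150:390],(400,333),interpolation=2),cv2.resize(c[0],(400,333))])[:,:,::-1])
```

```text
[0.4003 0.2889 0.25  ] [-179.9943    0.0019   -2.4961] [-1.38  0.08  0.67  1.98 -0.05  1.1  -2.3 ] 21.225 0.0271425361980229
side pocket_back [([209.6, 123.2], 0.65, array([0.4202, 0.2966]))]
side blade_rest [([267.0, 126.1], 0.83, array([0.5893, 0.2838])), ([249.6, 82.0], 0.65, array([0.5417, 0.4978]))]
side cradle [([225.8, 102.3], 0.59, array([0.4589, 0.4842])), ([237.9, 137.9], 0.57, array([0.5009, 0.3096]))]
side gouge_tip [([253.6, 68.0], 0.74, array([0.5502, 0.2797])), ([298.6, 163.0], 0.7, array([ 0.6307, -0.0398]))]
side gouge_butt [([183.0, 67.5], 0.89, array([0.3732, 0.2873]))]
wrist pocket_back [([94.3, 196.0], 0.98, array([0.3888, 0.4744])), ([255.8, 301.5], 0.52, array([0.2418, 0.2951]))]
wrist blade_rest [([239.9, 5.6], 0.68, array([0.5766, 0.2965]))]
wrist cradle [([244.8, 92.9], 0.94, array([0.4963, 0.298 ])), ([97.7, 121.9], 0.64, array([0.4688, 0.4918]))]
wrist gouge_tip []
wrist gouge_butt []
```

View pics/v8.png

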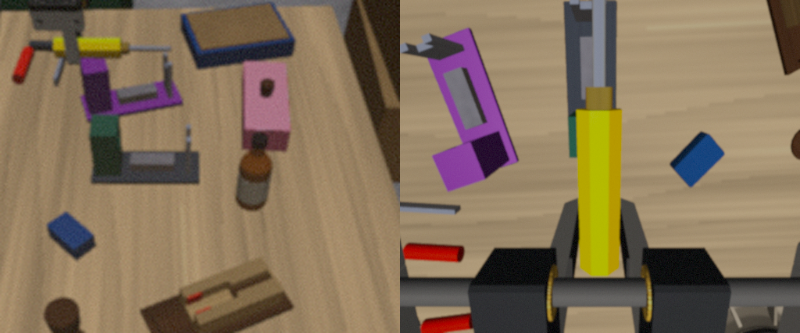

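All ten views are used, so I fit numerically from here. The picture showed the gouge held level, hiding the green cradle in the wrist camera, so I shift sideways and fit the cradle by silhouette in three cameras.

>>> carry_out(plan="0 45 0 0 0 0;0 90 0 0 0 0;0 110 0 0 0 0;0 110 0 0 0 0;0 110 0 0 0 0")

```text
time: 22.45
tcp_pos: [0.3952, 0.1809, 0.2501]
orientation: [-3.141, -0.0, -0.041]
contact_force: [-0.1, 0.2, -1.7]
grip_width: 0.0274
grip_force: 55.0
```

```bash
cat > fit.py <<'E'
from h import *
from scipy.optimize import minimize
def box(x0,x1,y0,y1,z0,z1): return np.array([[x,y,z] for x in(x0,x1) for y in(y0,y1) for z in(z0,z1)])
B=[box(-.1,.1,-.04,.04,0,.01),box(-.093,-.045,-.028,.028,.01,.107),box(-.028,.052,-.012,.012,.01,.03)]
def mask(c):
    i=c[0].astype(int); return ((i[...,0]<i[...,1]+4)).astype(np.uint8)
def render(c,p,S=4):
    a=p[2]; Z=np.array([[np.cos(a),-np.sin(a),0],[np.sin(a),np.cos(a),0],[0,0,1]])
    m=np.zeros((384*S,512*S),np.uint8)
    for b in B:
        q=proj(c,b@Z.T+[p[0],p[1],0]); cv2.fillConvexPoly(m,cv2.convexHull(np.round((q+.5)*S).astype(np.int32)),255)
    return cv2.resize(m,(512,384),interpolation=cv2.INTER_AREA)/255.
def fit(c,p0=(.4995,.296,-.04),ok=None):
    r0=render(c,p0); win=cv2.dilate((r0>0).astype(np.uint8),np.ones((13,13)))
    if ok is not None: win=win*ok
    M=mask(c)
    f=lambda p:(np.abs(render(c,p)-M)*win).sum()
    r=minimize(f,p0,method='Nelder-Mead',options=dict(initial_simplex=np.array(p0)+np.array([[0,0,0],[.006,0,0],[0,.006,0],[0,0,.04]]),xatol=1e-4,fatol=.1))
    return r.x,r.fun,(M*win).sum()
E
python3 - <<'E'
from fit import *
np.set_printoptions(precision=4,suppress=True)
t=cam('top');t0=(cv2.imread('pics/top0.png')[:,:,::-1],)+t[1:]
s=cam('side');s0=(cv2.imread('pics/side0.png')[:,:,::-1],)+s[1:]
c=cam('wrist');save(c,'w9.png')
print(get_obs()['tcp_pos'],get_obs()['time'])
for n,x in(('top',t0),('side',s0),('wrist',c)): 
    r=fit(x);print(n,r[0][:2],np.degrees(r[0][2]),r[1:])
for l,z in(('pocket_back',.075),('blade_rest',.071),('cradle',0)): print(l,[(m['pixel'],round(m['score'],2),at_z(c,m['pixel'],z)[:2]) for m in finder.mark_of('wrist',l)[:2]])
E
```

```text
[0.3952 0.1807 0.2499] 22.6
top [0.4994 0.2974] -2.2852181452721365 (np.float64(270.43529411764706), np.uint64(1684))
side [0.4971 0.302 ] -0.10345071300973194 (np.float64(563.9215686274509), np.uint64(1180))
wrist [0.4997 0.2987] -1.3058491199579723 (np.float64(1160.0470588235294), np.uint64(11834))
pocket_back [([146.5, 165.3], 0.73, array([0.4164, 0.3014])), ([1.8, 195.9], 0.6, array([0.3879, 0.4727]))]
blade_rest [([134.0, 6.1], 0.83, array([0.5756, 0.2939]))]
cradle [([158.3, 91.6], 0.71, array([0.4974, 0.2999])), ([13.9, 124.9], 0.71, array([0.4642, 0.4943]))]
```

Run:
```python
import fit; from fit import *
np.set_printoptions(precision=4,suppress=True)
fit.B.append(box(.074,.082,-.022,.022,.01,.09))
fit.mask=lambda c:(c[0][...,0].astype(int)-c[0][...,2]<22).astype(np.uint8)
t=cam('top');t0=(cv2.imread('pics/top0.png')[:,:,::-1],)+t[1:]
s=cam('side');s0=(cv2.imread('pics/side0.png')[:,:,::-1],)+s[1:]
c=cam('wrist')
for n,x in(('top',t0),('side',s0),('wrist',c)):
    r=fit.fit(x);print(n,r[0][:2],np.degrees(r[0][2]),r[1:])
```

```text
Traceback (most recent call last):
AttributeError: 'function' object has no attribute 'B'
```

```bash
sed -i 's/^def mask.*/B.append(box(.074,.082,-.022,.022,.01,.09))\ndef mask(c):/; s/i=c\[0\].astype(int); return.*/i=c[0].astype(int); return (i[...,0]-i[...,2]<22).astype(np.uint8)/' fit.py
python3 - <<'E'
from fit import *
np.set_printoptions(precision=4,suppress=True)
t=cam('top');t0=(cv2.imread('pics/top0.png')[:,:,::-1],)+t[1:]
s=cam('side');s0=(cv2.imread('pics/side0.png')[:,:,::-1],)+s[1:]
c=cam('wrist')
for n,x in(('top',t0),('side',s0),('wrist',c)):
    r=fit(x);print(n,r[0][:2],np.degrees(r[0][2]),r[1:])
p=np.array([.4995,.298]);a=np.radians(-2.2)
E
```

```text
top [0.4988 0.2975] -1.963944372372884 (np.float64(72.87450980392157), np.uint64(1884))
side [0.4982 0.3005] -2.3155903163657783 (np.float64(353.6196078431372), np.uint64(1821))
wrist [0.4995 0.2982] -1.5773965541806392 (np.float64(491.7372549019608), np.uint64(12564))
```

```bash
cat >> h.py <<'E'
CA=np.radians(-1.9)
def cr(x,y=0): return np.array([.499+x*np.cos(CA)-y*np.sin(CA),.298+x*np.sin(CA)+y*np.cos(CA)])
E
python3 -c "
from h import *
print(mv([*cr(-.0132),.25],CA),mv([*cr(-.0132),.12],CA))"
```

```text
(array([ 8.560e+01, -1.221e+02, -1.000e-01]), array([ 0.   ,  0.   , -0.009])) (array([  85.6, -122.1,  129.9]), array([ 0.   ,  0.   , -0.009]))
```

>>> carry_out(plan="25 -35 0 0 0 0;50 -75 0 0 0 -0.009;75 -110 0 0 0 -0.009;85.6 -122 0 0 0 -0.009;85.6 -122 20 0 0 -0.009;85.6 -122 50 0 0 -0.009;85.6 -122 80 0 0 -0.009;85.6 -122 110 0 0 -0.009;85.6 -122 120 0 0 -0.009;85.6 -122 120 0 0 -0.009;85.6 -122 120 0 0 -0.009")

```text
time: 24.28
tcp_pos: [0.4864, 0.2984, 0.1311]
orientation: [-3.141, -0.001, -0.033]
contact_force: [0.1, -1.1, -2.2]
grip_width: 0.0274
grip_force: 55.0
```

Run:
```python
from tilt import *
np.set_printoptions(precision=4,suppress=True)
o=get_obs();print(mv([*cr(-.0132),.061],CA),o['tcp_pos'])
s=cam('side');c=cam('wrist');t=cam('top')
for n,cc in(('side',s),('wrist',c)):
  for l in('gouge_tip','gouge_butt','pocket_back','blade_rest'): print(n,l,[(m['pixel'],round(m['score'],2)) for m in finder.mark_of(n,l)[:2]])
for gx in(-.020,-.024):
  for th in(0,.03): print(gx,th,proj(s,model(o,th,gx,-.001,[(.125,0),(-.05,0)])).round(1).tolist())
print(proj(s,[[*cr(-.085),.075],[*cr(.078),.071]]),proj(c,[[*cr(-.085),.075],[*cr(.078),.071]]))
# yellow handle extents along wrist column (butt side hidden?) & side mask
h=cv2.cvtColor(s[0],cv2.COLOR_RGB2HSV);k=cv2.inRange(h,(20,130,110),(35,255,255));n,lab,st,ce=cv2.connectedComponentsWithStats(k);print(st[1:][st[1:,4]>30])
```

```text
(array([-0.7,  0. , 70.1]), array([-0.001, -0.001, -0.   ])) [0.4864 0.2984 0.1311]
side gouge_tip [([284.2, 100.6], 0.92)]
side gouge_butt [([222.5, 103.8], 0.56)]
side pocket_back [([206.8, 126.2], 0.7)]
side blade_rest [([264.9, 125.6], 0.63), ([249.6, 82.7], 0.55)]
wrist gouge_tip []
wrist gouge_butt [([255.9, 300.6], 0.96)]
wrist pocket_back [([57.6, 328.3], 0.7)]
wrist blade_rest [([255.7, 92.3], 0.68)]
-0.02 0 [[282.7, 102.4], [220.0, 102.3]]
-0.02 0.03 [[282.7, 101.2], [220.0, 102.6]]
-0.024 0 [[284.1, 102.4], [221.4, 102.3]]
-0.024 0.03 [[284.2, 101.2], [221.5, 102.5]]
[[207.6024 122.2779]
 [262.6665 123.4827]] [[255.5654 295.9745]
 [255.5976  91.1369]]
[[221  98   7   8  50]
 [234  98  26   8 182]]
```

>>> carry_out(plan="-0.5 0 10 0 0 0;-0.5 0 20 0 0 0;-0.5 0 28 0 0 0;-0.5 0 34 0 0 0;-0.5 0 40 0 0 0;-0.5 0 40 0 0 0")

```text
time: 25.58
tcp_pos: [0.4852, 0.298, 0.0896]
orientation: [3.141, 0.0, -0.033]
contact_force: [-0.4, 0.3, -1.5]
grip_width: 0.0275
grip_force: 55.0
```

>>> carry_out(plan="0 0 6 0 0 0;0 0 12 0 0 0;0 0 18 0 0 0;0 0 24 0 0 0;0 0 29 0 0 0;0 0 29 0 0 0;0 0 29 0 0 0")

```text
time: 26.45
tcp_pos: [0.4855, 0.2982, 0.0611]
orientation: [-3.142, -0.0, -0.033]
contact_force: [-1.0, -0.7, -2.3]
grip_width: 0.0274
grip_force: 55.0
```

No contact. Sliding 18 mm into the pocket.

>>> carry_out(plan="-4 0 0 0 0 0;-8 0 0 0 0 0;-12 0 0 0 0 0;-16 0 0 0 0 0;-18 0 0 0 0 0;-18 0 0 0 0 0;-18 0 0 0 0 0")

```text
time: 27.32
tcp_pos: [0.4675, 0.2988, 0.061]
orientation: [3.142, -0.0, -0.033]
contact_force: [-0.3, 0.3, -1.7]
grip_width: 0.0272
grip_force: 55.0
```

>>> carry_out(plan="0 0 1 0 0 0;0 0 2 0 0 0;0 0 2.5 0 0 0;0 0 2.5 0 0 0")

```text
time: 27.82
tcp_pos: [0.4673, 0.2988, 0.0584]
orientation: [3.141, 0.0, -0.033]
contact_force: [-0.8, 0.5, -2.1]
grip_width: 0.0276
grip_force: 55.0
```

Run:
```python
from tilt import *
np.set_printoptions(precision=4,suppress=True)
o=get_obs();print(o['tcp_pos'],o['contact_force'])
s=cam('side');c=cam('wrist')
for n,cc in(('side',s),('wrist',c)):
  for l in('gouge_tip','gouge_butt','blade_rest'): print(n,l,[(m['pixel'],round(m['score'],2)) for m in finder.mark_of(n,l)[:2]])
for gx in(-.020,-.024):
  for th in(0,.03): print(gx,th,proj(s,model(o,th,gx,-.001,[(.125,0),(-.05,0)])).round(1).tolist(),proj(c,model(o,th,gx,-.001,[(.05,.014),(-.05,.014)])).round(1).tolist())
h=cv2.cvtColor(c[0],cv2.COLOR_RGB2HSV);k=cv2.inRange(h,(20,130,110),(35,255,255));n,lab,st,ce=cv2.connectedComponentsWithStats(k);print(st[1:][st[1:,4]>100])
```

```text
[0.4673 0.2988 0.0584] [-0.764   0.4855 -2.13  ]
side gouge_tip [([274.3, 121.9], 0.76)]
side gouge_butt [([214.9, 123.5], 0.79), ([307.7, 285.2], 0.32)]
side blade_rest [([265.7, 125.4], 0.86), ([250.3, 81.4], 0.62)]
wrist gouge_tip []
wrist gouge_butt [([252.9, 300.5], 0.67)]
wrist blade_rest [([254.5, 43.6], 0.64), ([255.9, 299.1], 0.27)]
-0.02 0 [[274.7, 122.2], [215.4, 122.0]] [[255.7, 131.4], [255.6, 321.2]]
-0.02 0.03 [[274.7, 121.1], [215.4, 122.2]] [[255.7, 132.8], [255.6, 320.7]]
-0.024 0 [[276.0, 122.2], [216.8, 122.0]] [[255.7, 122.3], [255.6, 314.8]]
-0.024 0.03 [[276.1, 121.1], [216.8, 122.2]] [[255.7, 123.6], [255.6, 314.5]]
[[  225   101    60   205 10779]
 [  188   321     7    49   223]
 [  315   320     8    50   223]]
```

>>> carry_out(plan="0 0 0.5 0 0 0;0 0 1 0 0 0;0 0 1.5 0 0 0;0 0 1.5 0 0 0")

```text
time: 28.72
tcp_pos: [0.4674, 0.2988, 0.057]
orientation: [-3.142, 0.0, -0.033]
contact_force: [-0.6, -0.1, -0.3]
grip_width: 0.0276
grip_force: 55.0
```

>>> carry_out(plan="0 0 0.5 0 0 0;0 0 1 0 0 0;0 0 1 0 0 0;0 0 1 0 0 0")

```text
time: 29.22
tcp_pos: [0.4674, 0.2989, 0.0569]
orientation: [-3.141, 0.0, -0.033]
contact_force: [-7.3, -3.7, 21.9]
grip_width: 0.027
grip_force: 55.0
```

>>> carry_out(plan="0 0 -0.8 0 0 0;0 0 -0.8 0 0 0")

```text
time: 29.48
tcp_pos: [0.4674, 0.2988, 0.0569]
orientation: [-3.141, -0.0, -0.033]
contact_force: [-2.0, -1.1, 7.5]
grip_width: 0.0274
grip_force: 55.0
```

>>> carry_out(plan="0 0 0 0 0 0;0 0 0 0 0 0;0 0 0 0 0 0;0 0 0 0 0 0;0 0 0 0 0 0", claw=0.55, squeeze=20)

```text
time: 30.1
tcp_pos: [0.4673, 0.2988, 0.0567]
orientation: [3.141, 0.0, -0.033]
contact_force: [0.7, 0.3, 0.1]
grip_width: 0.0519
grip_force: 0.0
```

Run:
```python
from tilt import *
np.set_printoptions(precision=4,suppress=True)
o=get_obs();print(o['tcp_pos'],o['contact_force'],o['grip_width'],o['time'])
s=cam('side');c=cam('wrist')
for n,cc in(('side',s),('wrist',c)):
  for l in('gouge_tip','gouge_butt','blade_rest'): print(n,l,[(m['pixel'],round(m['score'],2)) for m in finder.mark_of(n,l)[:2]])
print(proj(s,[[*cr(.111),.075]]))
h=cv2.cvtColor(c[0],cv2.COLOR_RGB2HSV);k=cv2.inRange(h,(20,130,110),(35,255,255));n,lab,st,ce=cv2.connectedComponentsWithStats(k);print(st[1:][st[1:,4]>100])
```

```text
[0.4673 0.2988 0.0567] [0.6612 0.3268 0.1224] 0.05188103380170512 30.1
side gouge_tip [([276.1, 122.1], 0.74), ([192.4, 185.5], 0.64)]
side gouge_butt [([218.6, 123.5], 0.69)]
side blade_rest [([249.6, 80.3], 0.88), ([263.9, 125.0], 0.87)]
wrist gouge_tip []
wrist gouge_butt [([252.7, 43.7], 0.32)]
wrist blade_rest [([253.2, 40.5], 0.92)]
[[273.8706 122.5003]]
[[  225   101    60   208 10981]
 [  367   319     8    24   114]
 [  135   320    10    50   247]
 [  365   344    11    27   140]]
```

>>> carry_out(plan="8 0 -1 0 0 0;18 0 -2 0 0 0;28 0 -2 0 0 0;30 0 -2 0 0 0;30 0 -2 0 0 0")

```text
time: 31.12
tcp_pos: [0.4974, 0.2976, 0.0586]
orientation: [3.141, 0.0, -0.034]
contact_force: [-0.3, -0.7, -0.4]
grip_width: 0.0519
grip_force: 0.0
```

>>> carry_out(plan="0 0 0 0 0 0;0 0 0 0 0 0;0 0 0 0 0 0;0 0 0 0 0 0;0 0 0 0 0 0", claw=0, squeeze=30)

```text
time: 31.75
tcp_pos: [0.4972, 0.2979, 0.0588]
orientation: [-3.142, 0.0, -0.033]
contact_force: [-2.8, 0.4, 1.1]
grip_width: 0.0278
grip_force: 30.0
```

>>> carry_out(plan="0 0 -1 0 0 0;-4 0 -1 0 0 0;-8 0 -1 0 0 0;-12 0 -1 0 0 0;-16 0 -1 0 0 0;-20 0 -1 0 0 0;-21 0 -1 0 0 0;-21 0 -1 0 0 0")

```text
time: 32.75
tcp_pos: [0.4764, 0.2986, 0.0598]
orientation: [-3.142, -0.0, -0.033]
contact_force: [0.6, 0.7, -2.4]
grip_width: 0.0274
grip_force: 30.0
```

Now push gently until the back wall is felt.

>>> carry_out(plan="-1 0 0 0 0 0;-2 0 0 0 0 0;-2 0 0 0 0 0")

```text
time: 33.12
tcp_pos: [0.4743, 0.2985, 0.0598]
orientation: [3.142, 0.0, -0.033]
contact_force: [-0.4, 0.1, -1.2]
grip_width: 0.0278
grip_force: 30.0
```

>>> carry_out(plan="-0.7 0 0 0 0 0;-1.4 0 0 0 0 0;-1.4 0 0 0 0 0")

```text
time: 33.5
tcp_pos: [0.4729, 0.2986, 0.0598]
orientation: [3.142, 0.0, -0.033]
contact_force: [-0.8, -0.2, -1.4]
grip_width: 0.0276
grip_force: 30.0
```

>>> carry_out(plan="-0.7 0 0 0 0 0;-1.4 0 0 0 0 0;-1.4 0 0 0 0 0")

```text
time: 33.88
tcp_pos: [0.4722, 0.2986, 0.06]
orientation: [-3.141, -0.001, -0.034]
contact_force: [5.2, -0.2, -2.5]
grip_width: 0.0281
grip_force: 30.0
```

>>> carry_out(plan="-0.5 0 0 0 0 0;-1 0 0 0 0 0;-1 0 0 0 0 0")

```text
time: 34.25
tcp_pos: [0.4722, 0.2986, 0.0602]
orientation: [-3.141, -0.003, -0.034]
contact_force: [10.1, -0.9, -5.5]
grip_width: 0.028
grip_force: 30.0
```

Back wall felt. Lowering the small lift and releasing.

>>> carry_out(plan="0.5 0 0.5 0 0 0;0.5 0 1 0 0 0;0.5 0 1 0 0 0")

```text
time: 34.62
tcp_pos: [0.4722, 0.2987, 0.0593]
orientation: [-3.141, -0.002, -0.034]
contact_force: [6.6, -0.8, 0.4]
grip_width: 0.0272
grip_force: 30.0
```

>>> carry_out(plan="0 0 0 0 0 0;0 0 0 0 0 0;0 0 0 0 0 0;0 0 0 0 0 0;0 0 0 0 0 0;0 0 0 0 0 0", claw=0.6)

```text
time: 35.38
tcp_pos: [0.471, 0.2987, 0.0588]
orientation: [3.142, 0.0, -0.033]
contact_force: [0.4, -0.2, 1.4]
grip_width: 0.0564
grip_force: 0.0
```

>>> carry_out(plan="0 0 -15 0 0 0;0 0 -50 0 0 0;0 0 -100 0 0 0;0 0 -150 0 0 0;-15 0 -180 0 0 0;-30 0 -190 0 0 0;-30 0 -190 0 0 0")

```text
time: 36.25
tcp_pos: [0.4408, 0.3001, 0.2502]
orientation: [-3.139, -0.0, -0.032]
contact_force: [-0.4, 0.8, -0.7]
grip_width: 0.0562
grip_force: 0.0
```

Run:
```python
from tilt import *
np.set_printoptions(precision=4,suppress=True)
o=get_obs();print(o['tcp_pos'],o['contact_force'],o['grip_width'],o['time'])
s=cam('side');c=cam('wrist')
def axis(x,up=0,y=0): return [*cr(x-.035,y),.075+up]
for n,cc in(('side',s),('wrist',c)):
  for l in('gouge_tip','blade_rest','gouge_butt'): print(n,l,[(m['pixel'],round(m['score'],2)) for m in finder.mark_of(n,l)[:2]])
  print('pred tip,rest',proj(cc,[axis(.125),axis(.113,-.004)]).tolist())
h=cv2.cvtColor(c[0],cv2.COLOR_RGB2HSV);k=cv2.inRange(h,(20,130,110),(35,255,255));n,lab,st,ce=cv2.connectedComponentsWithStats(k)
for q,e in zip(st[1:],ce[1:]):
  if q[4]>200: print('yellow',q,e)
print('pred ferrule end, handle front, mouth (top):',proj(c,[axis(.062,.0085),axis(.05,.014),axis(-.01,.014)]).round(1).tolist())
for l in('lid','lid_knob'): print(l,[(at_z(s,m['pixel'],.003 if l=='lid' else .073)) for m in finder.mark_of('side',l)[:2]])
for l in('goblet','bowl','finish_bottle','sanding_block'): print(l,[at_z(s,m['pixel'],0) for m in finder.mark_of('side',l)[:1]])
```

```text
[0.4408 0.3001 0.2502] [-0.4252  0.8251 -0.6708] 0.056232378074715775 36.25
side gouge_tip [([265.6, 122.2], 0.85)]
side blade_rest [([251.1, 78.4], 0.95), ([227.0, 342.4], 0.67)]
side gouge_butt [([260.5, 227.7], 0.22)]
pred tip,rest [[266.75465052358817, 122.47636513791069], [262.6664889167521, 123.48267692025493]]
wrist gouge_tip [([254.4, 35.0], 0.65)]
wrist blade_rest [([55.0, 90.1], 0.88), ([257.0, 121.5], 0.38)]
wrist gouge_butt []
pred tip,rest [[255.52713190629635, 35.525325313701956], [255.51483554198154, 49.176746125080655]]
yellow [ 242  102   28   72 1798] [255.1112 139.8587]
yellow [375 316  11  55 265] [380.7094 345.9321]
yellow [125 320  10  50 248] [128.6935 346.5645]
pred ferrule end, handle front, mouth (top): [[255.5, 100.9], [255.5, 113.1], [255.4, 170.7]]
lid [array([ 0.4863, -0.3074,  0.003 ]), array([0.7476, 0.4418, 0.003 ])]
lid_knob [array([ 0.4901, -0.3078,  0.073 ]), array([0.7324, 0.4471, 0.073 ])]
goblet [array([ 0.3932, -0.0724,  0.    ])]
bowl [array([ 0.6669, -0.1914,  0.    ])]
finish_bottle [array([0.6806, 0.2102, 0.    ])]
sanding_block [array([0.3763, 0.1288, 0.    ])]
```

```bash
python3 -c "
from h import *
print(hand_in())"
```

```text
the job is handed in; nothing more can be done
None
```

The job is handed in at about 36 s of the 72 s limit: the lid is knob-up on the cork mat, and the gouge is in the green cradle with its butt against the pocket's back wall, its blade lying in the notch, and the gripper clear.

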